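Open the damper of a slide-staining box, then hold its sprung lid at the access mark

ROBOT

A 6-joint arm with a two-finger parallel gripper is mounted at the origin on a cart in front of the work surface, level with it; the furniture and walls round the work are solid. World frame = base frame: x ahead of the robot, y to its left, z up, the work surface at z = 0. Lengths are in mm, angles in rad, forces in N, time in s.
With the tool pointing down it reaches from about 350 to 975 mm from the base axis. Payload 7.1 kg.
Tool frame: the origin (TCP) lies at the very end of the fingers, on their centre line; the grasp point (between the pads) lies 19 mm behind it; y points along the fingers, x is the direction in which the jaws open and shut, and the axes are right-handed (so a half turn about y gives the same grasp; the last joint's range is limited). The gripper opens to 88 mm and grips with 3 to 60 N. Pads are 20 mm wide; open, the fingers measure 115 mm over their backs; the gripper's body (75 mm by 178 mm) begins 61 mm behind the grasp point.
Start: joints at [-1.328, 0.423, 1.63, -0, 1.089, -0.019], TCP at [161.781, -603.682, 222.675] pointing down, gripper open.
Joint ranges: [-3, 3], [-0.9, 2.11], [0.09, 2.58], [-1.31, 4.45], [0.11, 2.69], [-2.54, 2.54]. Speed limits (rad/s): [2.39, 2.39, 3.01, 3.14, 3.14, 3.14].

INTERFACE

Orientations are given as a rotation vector (axis times angle).
In Python, from workcell import ctrl gives the robot as it stands. The module is installed in compiled form; this text tells all that it offers.
- The arm moves only by the tool carry_out, never from a script. Its arguments are lists of equal length, an entry for each row: "delta_pos": the shift along the tool's x, y, z in cm, a list of three; "rotation": the turn, a rotation vector about the tool's x, y, z in rad, a list of three. In form: {"delta_pos": [[dx, dy, dz], ...], "rotation": [[wx, wy, wz], ...]}. A call has 1 to 12 rows; each row is the pose to reach, as a shift and turn from the pose commanded when the call began, along the tool's axes at that moment; what a row does not reach only later rows make up. A row lasts 1/12 s, in which the tool goes at most 41.7 mm and 7.16 degrees, less where a joint would pass 70% of its speed; a pose out of reach is approached as far as the arm can. A call with a gripper value outside its range is refused whole. "hand" is the closure in counts, from 0 (fully open) to 255 (shut), set as the call begins (left out, the last holds). The fingers move at their own pace and stop on an object; the grip force is fixed at half the most. Time passes only in rows, so rows that repeat a pose let the fingers close. It gives the time, the measured TCP pose, the force and the opening at its end, in the units of the state.
- ctrl.get_obs(): the state, without advancing time (a new reading comes with each control period).
- ctrl.get_image(name): name is "scene" or "side" or "wrist"; returns the picture (400x640x3 uint8, red, green, blue); there is no depth.
- ctrl.camera_info(name): a dict with "fov_y" (degrees; the focal length in pixels is half the picture's height over the tangent of half this angle, whatever the lens; pixels are square), "cx", "cy" (the principal point, pixels), "R" (3x3) and "t" (3): a world point X has camera coordinates R X + t; the wrist camera has in their place "T_tool_cam" (4x4, takes a point from camera to tool coordinates, whose origin is the TCP and whose axes are the tool frame's). Camera axes: x right, y down, z forward; pixel columns grow to the right and rows downward; lengths in mm; the calibration is good to about 2 mm. A picture is of the moment at which its call begins: read the wrist's pose just before it. camera_info takes no time and is no camera call.
- ctrl.close_job(): hands the job in, once; it reports no verdict.
The state is a dict: "t": time; "qpos": joint angles; "qvel": joint speeds; "joint_torque": joint torques, N m; "ee_pos": TCP position; "orientation": TCP orientation; "ft_force": force on the tool from outside, world axes, zero at the start; "moment": the same for the moment, N m; "width": finger opening in mm.
Only numpy, scipy, OpenCV 4.12 (cv2) and the standard library are available. Lean on these libraries where they do the work, as an engineer would, in place of code of your own. Each camera call takes 0.05 s, during which the arm holds its last target.

TASK

Get the ventilated slide-staining box ready for a colleague to reach in. With the lid still shut, turn the black knob in small turns until the damper's pointer stands level with the small index clamp on its dial, so that the fumes are drawn off; then raise the sprung lid by its steel handle until the lid's pointer stands level with the index clamp on the quadrant at its left, without going well past it, and finish there, still holding the lid up, because it falls shut when let go. Do not shift either index clamp or the things standing round the box.

Things in the scene. Friction and masses are not known exactly. Their poses are not given: they have to be found in the camera images.
- stain_box: Fixed white box, 220 deep (x) x 200 wide (y) x 100 mm high, clear lid. On its right (-y) a wing 116 mm wide, deck 78 mm above the worktop, a grey canister (64 mm wide, 58 high) on the deck's rear. On its left an aluminium quadrant arc of 120 mm radius, out to y = 0.137, up to 215 mm above the worktop. Origin under the box's middle on the worktop; x to its back, y to its left, z up.
- lid (a joint): Angle of the lid: 0 shut, positive as its front edge rises (rad, at most 1.25). Hinged along the box's back edge. A hinge spring and its weight pull it shut: about 4 to 7 N at the handle, rising as it opens.
- lid_hinge (a point): Middle of the lid's hinge axis, 106 mm above the worktop, 98 mm behind the box's middle; the axis runs along the box's y.
- lid_handle (a point): Middle of the round bar of the lid's steel bow handle. 10 mm thick, straight for 78 mm along the box's y, 46 mm above the lid's mid-plane (37 mm gap under the bar), 186 mm from the hinge axis along the lid; it moves with the lid. Shut, it is 152 mm above the worktop.
- lid_pointer (a point): Tip of the short black pointer on the lid's left edge, 124 mm from the hinge axis along the lid (in its mid-plane); it sweeps over the rim of the quadrant as the lid opens. Axes as the lid's.
- index_mark (a point): Line on the steel index clamp (12 mm long along the rim) on the quadrant's rim, 124 mm from the hinge axis, beside the path of the lid's pointer. Its direction from the hinge axis is the wanted lid angle, between 0.40 and 0.70 rad, different each time. Its z axis runs along the rim, in the opening direction. Stiffly clamped; leave it.
- knob (a joint): Angle of the knob, geared 4:1 to the damper's pointer: grows clockwise seen from above (rad, 0 to 4.8). 1 rad turns the pointer 0.25 rad the other way (its tip 10.5 mm). It turns against about 0.1 N m at 1 rad/s and stays where it is left.
- knob_grip (a point): On the knob's vertical axis at the height to grip, 26 mm above the deck (104 mm above the worktop). The knob is a black fluted round, 39 mm in diameter; its body reaches from 8 to 40 mm above the deck.
- damper_pointer (a point): Tip of the black pointer (42 mm long, lying 5 mm above the deck) that turns on the damper's spindle, between knob, lid and the deck's front edge. Damper shut, it points to the box's front (-x) and starts there; clockwise knob turns swing it towards -y (counter-clockwise seen from above). Axes turn with it.
- damper_mark (a point): Where the pointer's tip must come: 42 mm from the spindle, in line with the steel index clamp (10 mm wide, 6 mm high, arrow tip inwards) on the edge of the white dial, 5 mm above the deck. Its x axis points to the spindle, its y axis along the dial, against the opening direction. Set 0.30 to 0.65 rad from the pointer's start; stiffly clamped, leave it.
- amber_bottle: Amber bottle with a black cap, 33 mm wide and 92 mm high, standing to the left of the box; not to be disturbed. Origin under its middle.
- slide_case: Flat black slide case, 88 x 53 x 21 mm, lying in front of the box; not to be disturbed. Origin under its middle.
- vial: White vial with a snap cap, 36 mm wide and 90 mm high, standing to the right of the box's wing; not to be disturbed. Origin under its middle.
- tape: Roll of paper tape, 53 mm wide and 13 mm high, lying in front of the wing; not to be disturbed. Origin under its middle.

How it is judged:
By the outcome, as a careful person would: the job done as asked, in the order asked, and still so for the second after the job is handed in, while the arm keeps its last pose, push and grip.
It also fails if it takes over 64 s, if anything falls off the work surface, if the arm or the gripper's body presses on something with over 40 N, if the wrist force passes 120 N, or if a joint passes its speed limit or range.

## Working session

There is one attempt and no reset: what is moved stays moved. The work goes in short steps, Python scripts to look and compute and a tool call to move; the robot and the scene stay as the last step left them, time stands still between calls to the robot, and variables do not carry over. Pictures are saved under pics/ and viewed, and the job is handed in when it is done.

Besides the shell and the picture viewer there is one more tool, called after "Emit:" as name(argument=value, ...), one argument or row to a line, values as JSON. carry_out: Moves the arm, as the interface text tells. Its arguments: {"type":"object","properties":{"delta_pos":{"type":"array","items":{"type":"array","items":{"type":"number"}}},"rotation":{"type":"array","items":{"type":"array","items":{"type":"number"}}},"hand":{"type":"number"}},"required":["delta_pos","rotation"]}

```bash
mkdir -p pics
cat > h.py <<'E'
import numpy as np, cv2
from workcell import ctrl
from scipy.spatial.transform import Rotation as Rn
def save(n,f):
    im=ctrl.get_image(n); cv2.imwrite(f,cv2.cvtColor(im,cv2.COLOR_RGB2BGR)); return im
def cam(n,obs=None):
    c=ctrl.camera_info(n); f=200/np.tan(np.radians(c['fov_y'])/2)
    if 'R' in c: R=np.array(c['R']);t=np.array(c['t'])
    else:
        o=obs; Rt=Rn.from_rotvec(o['orientation']).as_matrix(); T=np.array(c['T_tool_cam'])
        Rc=Rt@T[:3,:3]; p=Rt@T[:3,3]+np.array(o['ee_pos']); R=Rc.T; t=-R@p
    return f,c['cx'],c['cy'],R,t
def ray(C,u,v):
    f,cx,cy,R,t=C; d=R.T@np.array([(u-cx)/f,(v-cy)/f,1]); return -R.T@t,d/np.linalg.norm(d)
def onz(C,u,v,z):
    p,d=ray(C,u,v); return p+d*(z-p[2])/d[2]
def proj(C,X):
    f,cx,cy,R,t=C; q=R@np.array(X,float)+t; return np.array([f*q[0]/q[2]+cx,f*q[1]/q[2]+cy])
def tri(C1,a,C2,b):
    p,d=ray(C1,*a);q,e=ray(C2,*b)
    s=np.linalg.lstsq(np.c_[d,-e],q-p,rcond=None)[0]
    x=p+d*s[0];y=q+e*s[1]; return (x+y)/2,np.linalg.norm(x-y)
E
python3 - <<'E'
from h import *
o=ctrl.get_obs();print(o)
for n in('scene','side','wrist'):
    save(n,f'pics/{n}0.png');print(ctrl.camera_info(n))
E
```

```text
{'t': 0.0, 'qpos': array([-1.32797957e+00,  4.23874297e-01,  1.63069512e+00,  1.48897363e-05,
        1.08863340e+00, -1.90277690e-02]), 'qvel': array([-0.0006671 , -0.00038511,  0.00181153, -0.0009054 ,  0.00200437,
        0.00113432]), 'joint_torque': array([ 1.56443137e-03, -5.44622576e+01, -2.73666286e+01,  6.43655215e-02,
        2.27767322e-02, -1.30658823e-04]), 'ee_pos': array([ 161.66266371, -603.13393064,  221.87881913]), 'orientation': array([-1.32070905,  1.01506538, -1.01298261]), 'ft_force': array([-0.62894026,  0.12221745, -0.00730036]), 'moment': array([-0.01390356, -0.01403045,  0.00558735]), 'width': 87.9728324530723}
{'fov_y': 48.5939901982497, 'cx': 306.7387987004819, 'cy': 203.8999078269084, 'R': array([[-0.79445161, -0.60717575,  0.01357378],
       [-0.28562166,  0.35380731, -0.89064059],
       [ 0.53597287, -0.71144781, -0.45450533]]), 't': array([393.6214613 , 256.82826011, 983.18111259])}
{'fov_y': 42.61841058861141, 'cx': 321.2784062026176, 'cy': 206.00547877522618, 'R': array([[ 0.99967922, -0.02474999, -0.00537633],
       [-0.01404749, -0.3651945 , -0.93082525],
       [ 0.02107451,  0.93060218, -0.36542503]]), 't': array([-531.05180032,  101.85739552, 1254.10445167])}
{'fov_y': 67.81581406531618, 'cx': 322.13031985391035, 'cy': 199.95232663243613, 'T_tool_cam': array([[ 9.99999964e-01,  2.15742547e-04, -1.57150472e-04,
        -1.01008830e-01],
       [ 2.15150134e-04, -3.03103892e-01,  9.52957494e-01,
        -1.62124808e+02],
       [ 1.57960558e-04, -9.52957493e-01, -3.03103927e-01,
         8.39636224e+01],
       [ 0.00000000e+00,  0.00000000e+00,  0.00000000e+00,
         1.00000000e+00]])}
```

View pics/scene0.png

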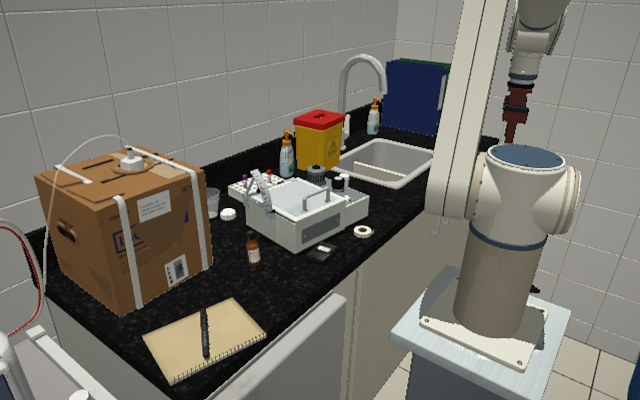

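View pics/side0.png

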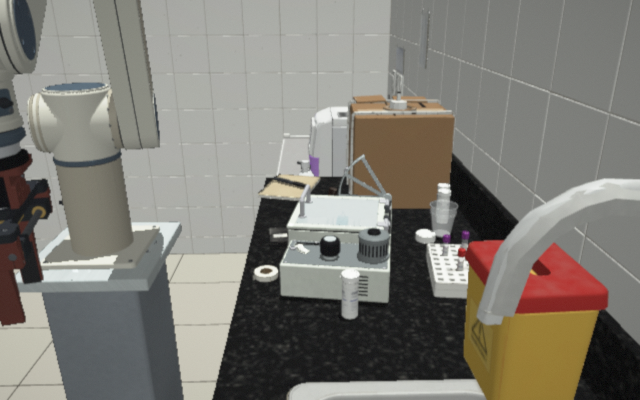

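View pics/wrist0.png

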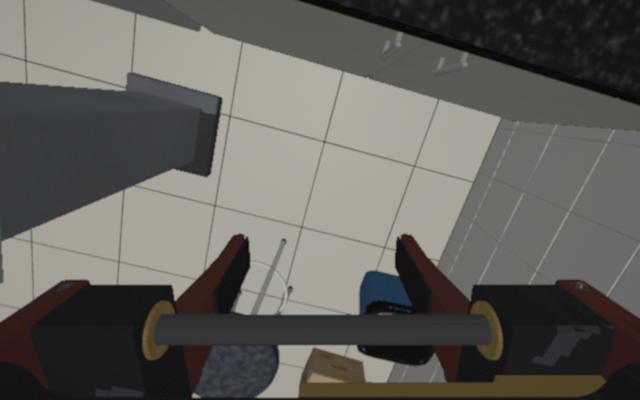

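Scene: box around (305,205), bottle (252,250), tape (362,231), knob (337,183). Side: knob (330,245), canister (373,245), vial (350,293), tape (265,272). I'll zoom in on these.

Run:
```python
import cv2
a=cv2.imread('pics/scene0.png')[150:280,220:400];cv2.imwrite('pics/sc1.png',cv2.resize(a,None,fx=4.4,fy=4.4,interpolation=cv2.INTER_CUBIC))
a=cv2.imread('pics/side0.png')[145:330,240:420];cv2.imwrite('pics/si1.png',cv2.resize(a,None,fx=3.2,fy=3.2,interpolation=cv2.INTER_CUBIC))
```

```text
(no output)
```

View pics/sc1.png

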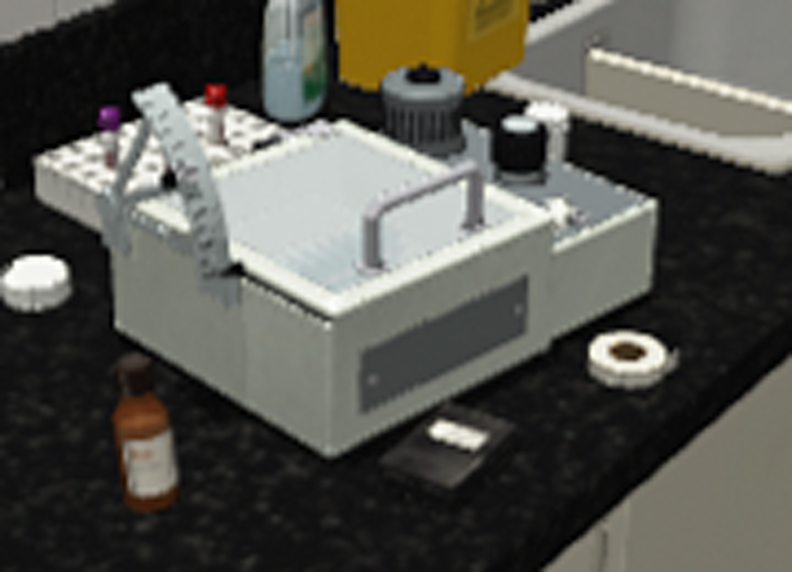

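View pics/si1.png

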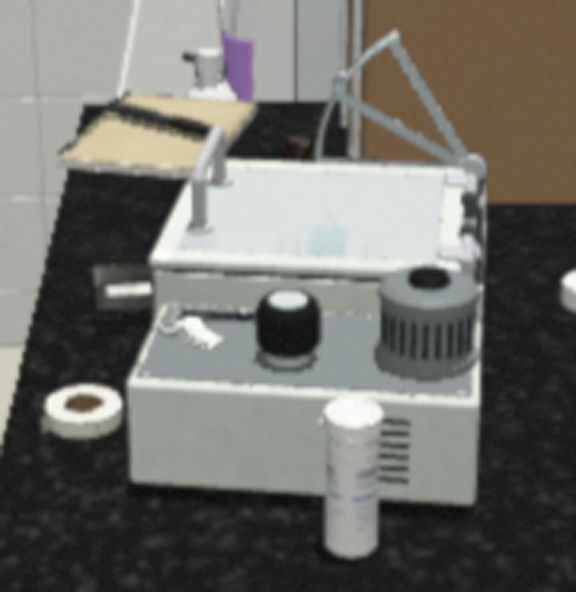

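Run:
```python
from h import *
S=cam('side');C=cam('scene')
s=lambda x,y:(240+x/3.2,145+y/3.2); c=lambda x,y:(220+x/4.4,150+y/4.4)
p=lambda *a:print(a[0],np.round(a[1],1),*a[2:])
p('wing fr',onz(S,*s(132,382),78));p('wing br',onz(S,*s(475,395),78))
p('wing fr scene',onz(C,*c(657,203),78))
p('box fl bottom',onz(C,*c(330,458),0)); p('box fl top',onz(C,*c(330,320),100))
p('box/wing front bottom',onz(C,*c(548,352),0))
p('knob top side',onz(S,*s(290,300),118));p('knob top scene',onz(C,*c(520,123),118))
x=tri(S,s(290,300),C,c(520,123));p('knob tri',*x)
p('handle right base..', tri(S,s(200,170),C,c(478,170))[0])
p('handle ends z152 scene L',onz(C,*c(372,212),152));p('R',onz(C,*c(475,170),152))
p('side handle near',onz(S,*s(200,165),152));p('far',onz(S,*s(217,130),152))
p('canister top',onz(S,*s(428,277),140))
p('vial top',onz(S,*s(353,408),90));p('tape',onz(S,*s(83,403),13));p('bottle base',onz(C,*c(150,495),0));p('bottle cap',onz(C,*c(137,362),90))
p('case',onz(C,*c(450,440),21))
```

```text
wing fr [ 447.2 -249.7   78. ]
wing br [ 653.9 -273.4   78. ]
wing fr scene [ 440.2 -241.3   78. ]
box fl bottom [491.9  57.3   0. ]
box fl top [489.8  60.2 100. ]
box/wing front bottom [ 457.2 -136.2    0. ]
knob top side [ 544.9 -220.7  118. ]
knob top scene [ 542.  -219.1  118. ]
knob tri [ 544.1 -220.9  117.5] 2.0017366553075666
handle right base.. [486.  -80.7 150.4]
handle ends z152 scene L [494.9  13.6 152. ]
R [481.  -74.2 152. ]
side handle near [488.4 -69.6 152. ]
far [500.3   4.3 152. ]
canister top [ 627.9 -237.9  140. ]
vial top [ 577.7 -308.7   90. ]
tape [ 407.3 -155.8   13. ]
bottle base [551.2 155.7   0. ]
bottle cap [557.1 155.1  90. ]
case [427.2  21.2  21. ]
```

Run:
```python
from h import *
o=ctrl.get_obs();R=Rn.from_rotvec(o['orientation']).as_matrix();print(R.round(3), o['ee_pos'])
# R tool x yaw
print(np.arctan2(R[1,0],R[0,0]),np.arctan2(R[1,2],R[0,2]))
d=np.array([480,-200,300])-o['ee_pos'];print((R.T@d).round(1))
```

```text
[[ 0.259 -0.     0.966]
 [-0.966  0.001  0.259]
 [-0.001 -1.     0.   ]] [ 161.66864056 -603.28234873  222.0768647 ]
-1.3090151974808475 0.2617811262224228
[-307.3  -77.6  411.9]
```

Emit:
carry_out(
  delta_pos=[
    [-29.7, -10.8, 45],
    [-29.7, -10.8, 45],
    [-29.7, -10.8, 45],
    [-29.7, -10.8, 45],
    [-29.7, -10.8, 45],
    [-29.7, -10.8, 45],
    [-29.7, -10.8, 45],
    [-29.7, -10.8, 45],
    [-29.7, -10.8, 45],
    [-29.7, -10.8, 45],
    [-29.7, -10.8, 45],
    [-29.7, -10.8, 45],
  ],
  rotation=[
    [0, -1.31, 0],
    [0, -1.31, 0],
    [0, -1.31, 0],
    [0, -1.31, 0],
    [0, -1.31, 0],
    [0, -1.31, 0],
    [0, -1.31, 0],
    [0, -1.31, 0],
    [0, -1.31, 0],
    [0, -1.31, 0],
    [0, -1.31, 0],
    [0, -1.31, 0],
  ],
)

```text
t: 1.15
ee_pos: [488.0, -235.0, 321.3]
orientation: [-1.571, -0.004, 0.004]
ft_force: [0.6, -0.3, 0.1]
width: 87.7
```

Run:
```python
from h import *
o=ctrl.get_obs();print(o['ee_pos'],o['orientation'],o['qvel'].round(3),o['qpos'].round(3))
save('wrist','pics/w1.png'); np.savez('pics/w1.npz',p=o['ee_pos'],o=o['orientation'])
```

```text
[ 487.96073964 -235.03824855  321.27398392] [-1.57081747 -0.00350912  0.00368475] [ 0.889  0.109 -0.369 -0.002  0.252  0.976] [-0.471  0.196  1.712 -0.     1.233 -0.475]
```

View pics/w1.png

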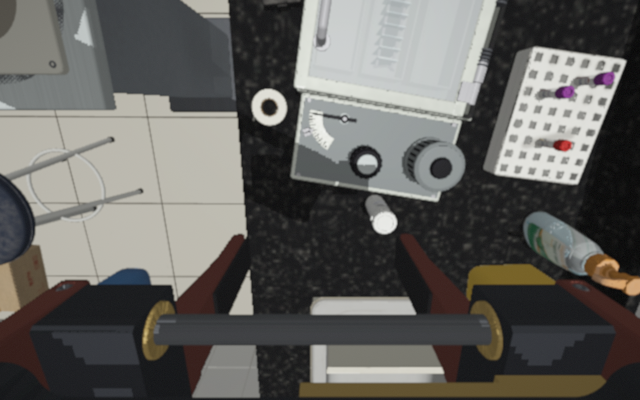

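Great view: pointer, spindle at (345,118), knob (367,160), canister (440,167). The arm was still moving, so I'll move closer and let it settle.

Emit:
carry_out(
  delta_pos=[
    [3, 1, 5],
    [3, 1, 5],
    [3, 1, 5],
    [3, 1, 5],
    [3, 1, 5],
    [3, 1, 5],
  ],
  rotation=[
    [0, 0, 0],
    [0, 0, 0],
    [0, 0, 0],
    [0, 0, 0],
    [0, 0, 0],
    [0, 0, 0],
  ],
)

```text
t: 1.7
ee_pos: [516.5, -188.0, 311.0]
orientation: [-1.571, 0.0, -0.0]
ft_force: [-0.5, -0.4, 0.0]
width: 87.7
```

Run:
```python
from h import *
o=ctrl.get_obs();print(o['ee_pos'],o['orientation'],o['qvel'].round(3),o['qpos'].round(3))
a=save('wrist','pics/w2.png'); np.savez('pics/w2.npz',p=o['ee_pos'],o=o['orientation'])
a=cv2.imread('pics/w2.png')
cv2.imwrite('pics/w2a.png',cv2.resize(a[0:250,230:520],None,fx=2.4,fy=2.4,interpolation=cv2.INTER_CUBIC))
```

```text
[ 516.51330353 -187.98052911  310.99028599] [-1.57106687e+00  2.61396170e-04 -1.34879076e-04] [-0.003 -0.002 -0.001  0.003  0.     0.002] [-0.371  0.218  1.708 -0.     1.215 -0.37 ]
```

View pics/w2a.png

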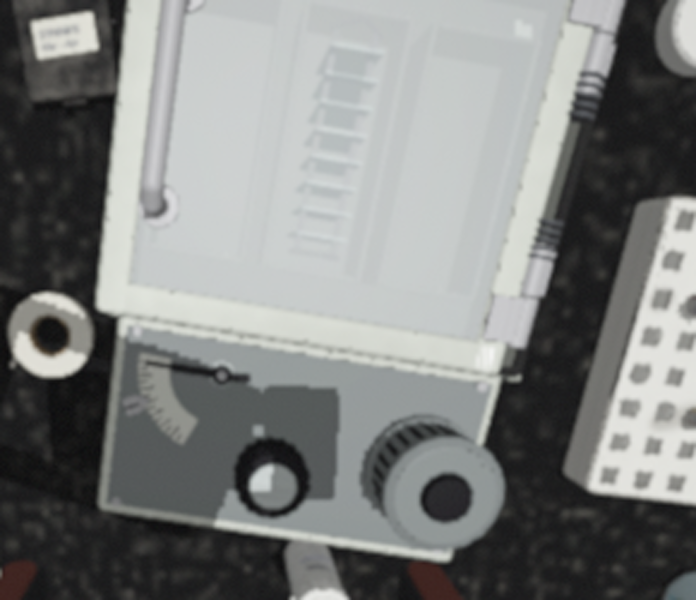

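Run:
```python
import cv2
a=cv2.imread('pics/w2.png')
cv2.imwrite('pics/w2b.png',cv2.resize(a[138:220,270:370],None,fx=7,fy=7,interpolation=cv2.INTER_CUBIC))
```

```text
(no output)
```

View pics/w2b.png

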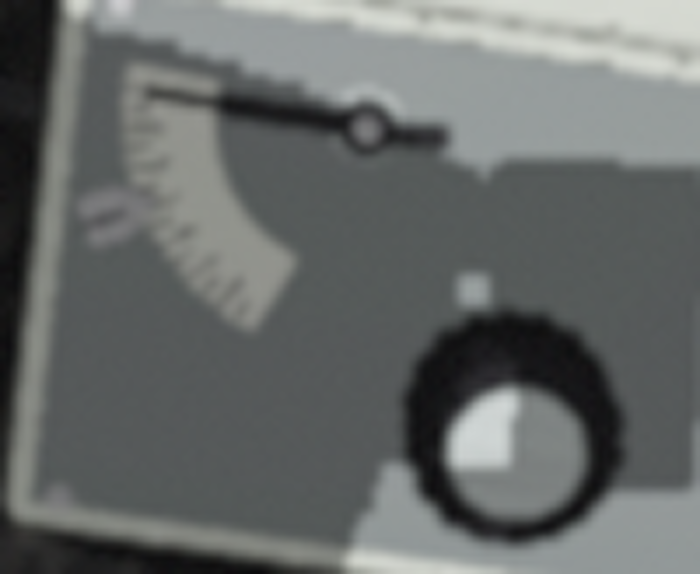

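```bash
cat >> h.py <<'E'
def wc(f):
    d=np.load(f); return cam('wrist',{'ee_pos':d['p'],'orientation':d['o']})
E
python3 - <<'E'
from h import *
W=wc('pics/w2.npz')
b=lambda x,y:(270+x/7,138+y/7); c=lambda x,y:(230+x/2.4,x and y/2.4)
sp=onz(W,*b(367,128),84);tip=onz(W,*b(147,92),83);print('spindle',sp,'tip',tip,np.linalg.norm(sp-tip))
a0=np.arctan2(*(tip-sp)[1::-1])
for q in((110,218),(150,206),(145,205),(85,220),(140,212)):
    m=onz(W,*b(*q),84);a=np.arctan2(*(m-sp)[1::-1]);print(m,np.linalg.norm((m-sp)[:2]),(a-a0+np.pi)%(2*np.pi)-np.pi)
print('knob top',onz(W,*b(518,455),118), 'ring', onz(W,*b(514,435),110))
p=lambda n,x:print(n,x.round(1))
fl=onz(W,*c(122,318),78)
print('tick')
p('wing fl',onz(W,*c(120,320),78));p('wing fr',onz(W,*c(100,508),78));p('wing br',onz(W,*c(450,557),78))
p('handle near top',onz(W,*c(152,200),157));p('handle far',onz(W,*c(173,5),157))
p('hinge',onz(W,*c(545,250),106));p('canister',onz(W,*c(445,495),136))
p('box fr top',onz(W,*c(97,308),106));p('box br top',onz(W,*c(505,370),106))
E
```

```text
spindle [ 517.04623204 -167.73082393   84.        ] tip [ 475.95045823 -161.1498066    83.        ] 41.631387362780345
[ 468.27397786 -184.85253416   84.        ] 51.690286696026746 0.49640410945454594
[ 475.9381446  -182.54338147   84.        ] 43.69538549531194 0.5046397635388651
[ 474.99703187 -182.35122583   84.        ] 44.518438720126944 0.4934124701638556
[ 463.51338622 -185.2379837    84.        ] 56.32287478649391 0.47486249681869985
[ 474.00570636 -183.6970469    84.        ] 45.906504181132675 0.514012553451245
knob top [ 544.13340579 -221.01042678  118.        ] ring [ 543.93352397 -219.79313921  110.        ]
tick
wing fl [ 461.9 -138.8   78. ]
wing fr [ 445.4 -247.1   78. ]
wing br [ 654.3 -278.4   78. ]
handle near top [488.1 -83.3 157. ]
handle far [498.2 -13.5 157. ]
hinge [ 675.1 -102.8  106. ]
canister [ 628.3 -219.2  136. ]
box fr top [ 454.5 -130.4  106. ]
box br top [ 662.6 -161.5  106. ]
```

Emit:
carry_out(
  delta_pos=[
    [2.7, 14, -3.2],
    [2.7, 14, -3.2],
    [2.7, 14, -3.2],
    [2.7, 14, -3.2],
    [2.7, 14, -3.2],
    [2.7, 14, -3.2],
    [2.7, 14, -3.2],
    [2.7, 14, -3.2],
    [2.7, 14, -3.2],
    [2.7, 14, -3.2],
    [2.7, 14, -3.2],
    [2.7, 14, -3.2],
  ],
  rotation=[
    [0, -1.9, 0],
    [0, -1.9, 0],
    [0, -1.9, 0],
    [0, -1.9, 0],
    [0, -1.9, 0],
    [0, -1.9, 0],
    [0, -1.9, 0],
    [0, -1.9, 0],
    [0, -1.9, 0],
    [0, -1.9, 0],
    [0, -1.9, 0],
    [0, -1.9, 0],
  ],
  hand=81,
)

```text
t: 2.75
ee_pos: [543.6, -220.1, 171.1]
orientation: [-1.24, -1.161, 1.161]
ft_force: [-0.8, 0.4, 0.1]
width: 59.9
```

Emit:
carry_out(
  delta_pos=[
    [0, 0, 0],
    [0, 0, 0],
    [0, 0, 0],
    [0, 0, 0],
    [0, 0, 0],
    [0, 0, 0],
  ],
  rotation=[
    [0, -0.4, 0],
    [0, -0.4, 0],
    [0, -0.4, 0],
    [0, -0.4, 0],
    [0, -0.4, 0],
    [0, -0.4, 0],
  ],
)

```text
t: 3.25
ee_pos: [543.8, -219.7, 171.0]
orientation: [-1.036, -1.446, 1.446]
ft_force: [0.2, 0.1, 0.1]
width: 60.1
```

Run:
```python
from h import *
o=ctrl.get_obs();print(o['ee_pos'],o['orientation'],o['qvel'].round(3),o['qpos'].round(3),o['width'])
R=Rn.from_rotvec(o['orientation']).as_matrix();print(R.round(3),np.arctan2(R[1,0],R[0,0]))
print(R.T@(np.array([544,-220.3,89])-o['ee_pos']))
save('wrist','pics/w3.png'); np.savez('pics/w3.npz',p=o['ee_pos'],o=o['orientation'])
```

```text
[ 543.81376742 -219.74534234  171.0296173 ] [-1.03627725 -1.44636124  1.44636887] [0.007 0.001 0.    0.    0.    0.005] [-0.404  0.431  1.756 -0.     0.955 -2.303] 60.11185541435691
[[-0.322  0.    -0.947]
 [ 0.947 -0.    -0.322]
 [-0.    -1.    -0.   ]] 1.898405121246867
[-5.68370083e-01  8.20297337e+01  1.36898125e-02]
```

View pics/w3.png

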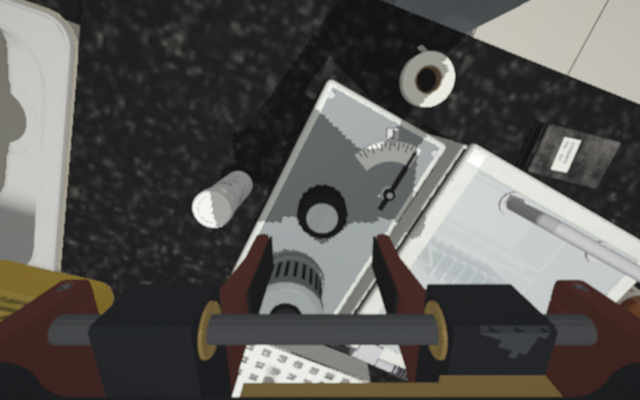

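Knob centred between fingers at (322,212). I'll descend.

Emit:
carry_out(
  delta_pos=[
    [0, 3, 0],
    [0, 6, 0],
    [0, 8.2, 0],
    [0, 8.2, 0],
    [0, 8.2, 0],
  ],
  rotation=[
    [0, 0, 0],
    [0, 0, 0],
    [0, 0, 0],
    [0, 0, 0],
    [0, 0, 0],
  ],
)

```text
t: 3.72
ee_pos: [543.3, -218.8, 88.2]
orientation: [-1.032, -1.446, 1.447]
ft_force: [-0.2, -1.1, 1.2]
width: 59.7
```

Emit:
carry_out(
  delta_pos=[
    [0, 0, 0],
    [0, 0, 0],
    [0, 0, 0],
    [0, 0, 0],
    [0, 0, 0],
    [0, 0, 0],
  ],
  rotation=[
    [0, 0, 0],
    [0, 0, 0],
    [0, 0, 0],
    [0, 0, 0],
    [0, 0, 0],
    [0, 0, 0],
  ],
  hand=255,
)

```text
t: 4.22
ee_pos: [545.2, -219.6, 90.4]
orientation: [-1.038, -1.449, 1.448]
ft_force: [0.1, -2.4, 7.8]
width: 38.5
```

Emit:
carry_out(
  delta_pos=[
    [0, 0, 0],
    [0, 0, 0],
    [0, 0, 0],
    [0, 0, 0],
    [0, 0, 0],
    [0, 0, 0],
    [0, 0, 0],
    [0, 0, 0],
  ],
  rotation=[
    [0, 0.08, 0],
    [0, 0.16, 0],
    [0, 0.24, 0],
    [0, 0.32, 0],
    [0, 0.4, 0],
    [0, 0.4, 0],
    [0, 0.4, 0],
    [0, 0.4, 0],
  ],
)

```text
t: 4.88
ee_pos: [545.8, -220.5, 90.4]
orientation: [-1.246, -1.159, 1.158]
ft_force: [2.1, -4.6, 3.5]
width: 38.8
```

Run:
```python
from h import *
o=ctrl.get_obs();print(o['ee_pos'],o['orientation'],o['ft_force'],o['moment'],o['width'])
save('wrist','pics/w4.png'); np.savez('pics/w4.npz',p=o['ee_pos'],o=o['orientation'])
```

```text
[ 545.76128244 -220.52050306   90.35948847] [-1.24614323 -1.15940178  1.15814016] [ 2.08909618 -4.63585185  3.47513258] [-0.82080738 -0.42794495  0.58811602] 38.77689334087321
```

View pics/w4.png

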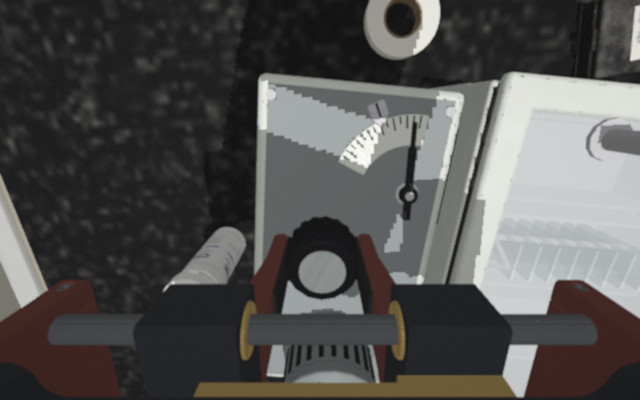

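Pointer moved as expected (tip at (415,123), clamp at (378,112)); I'll continue.

Emit:
carry_out(
  delta_pos=[
    [0, 0, 0],
    [0, 0, 0],
    [0, 0, 0],
    [0, 0, 0],
    [0, 0, 0],
    [0, 0, 0],
    [0, 0, 0],
    [0, 0, 0],
    [0, 0, 0],
    [0, 0, 0],
    [0, 0, 0],
    [0, 0, 0],
  ],
  rotation=[
    [0, 0.1, 0],
    [0, 0.2, 0],
    [0, 0.3, 0],
    [0, 0.4, 0],
    [0, 0.5, 0],
    [0, 0.6, 0],
    [0, 0.7, 0],
    [0, 0.8, 0],
    [0, 0.9, 0],
    [0, 1.0, 0],
    [0, 1.0, 0],
    [0, 1.0, 0],
  ],
)

```text
t: 5.93
ee_pos: [543.9, -221.3, 90.3]
orientation: [-1.538, -0.393, 0.393]
ft_force: [-5.1, -11.6, 7.5]
width: 38.5
```

Run:
```python
from h import *
o=ctrl.get_obs();print(o['ee_pos'],o['orientation'],o['ft_force'],o['moment'],o['width'])
save('wrist','pics/w5.png'); np.savez('pics/w5.npz',p=o['ee_pos'],o=o['orientation'])
```

```text
[ 543.89839439 -221.34957848   90.28121657] [-1.53842401 -0.39258948  0.39337092] [ -5.11128023 -11.57722296   7.53239654] [-2.03393711  1.11388328 -0.09115963] 38.46488523746028
```

View pics/w5.png

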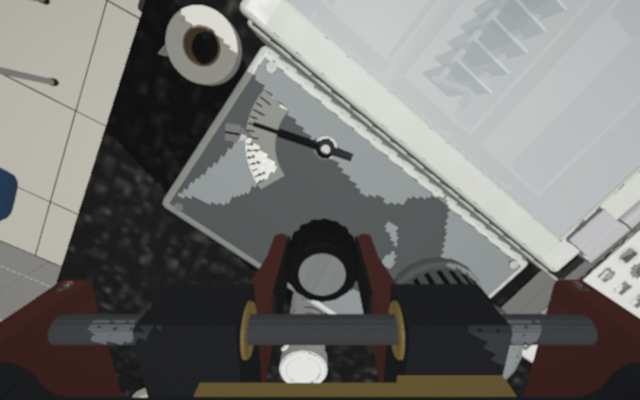

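Run:
```python
import cv2
a=cv2.imread('pics/w5.png')
cv2.imwrite('pics/w5b.png',cv2.resize(a[75:200,200:370],None,fx=4.7,fy=4.7,interpolation=cv2.INTER_CUBIC))
```

```text
(no output)
```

View pics/w5b.png

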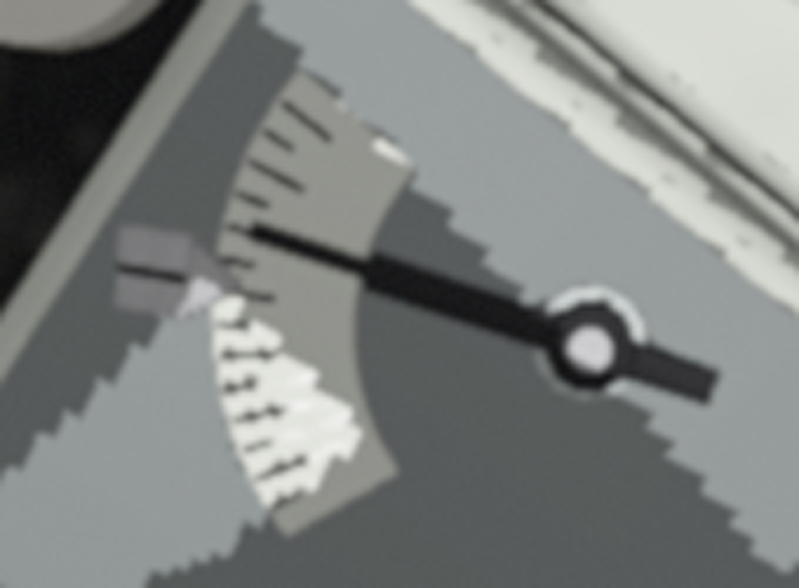

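```bash
cat > ang.py <<'E'
from h import *
def run(f,crop,sp,tip,marks,tail=None):
    W=wc(f);x0,y0,s=crop
    b=lambda q,z:onz(W,x0+q[0]/s,y0+q[1]/s,z)
    S=b(sp,83);T=b(tip,83);an=lambda v:np.arctan2(v[1],v[0])
    print('sp',S.round(1),'tip',T.round(1),np.linalg.norm(S-T))
    for m in marks:
        M=b(m,84);d=(an(M-S)-an(T-S)+np.pi)%(2*np.pi)-np.pi
        print(M.round(1),'r',np.linalg.norm((M-S)[:2]).round(1),'remaining',d.round(3),'knob',(4*d).round(3))
E
python3 - <<'E'
from ang import *
run('pics/w5.npz',(200,75,4.7),(590,348),(252,232),[(118,265),(183,277),(235,285)])
E
```

```text
sp [ 516.9 -167.5   83. ] tip [ 475.5 -174.7   83. ] 42.00386697694334
[ 463.4 -185.5   84. ] r 56.4 remaining 0.153 knob 0.613
[ 470.7 -183.1   84. ] r 48.8 remaining 0.154 knob 0.617
[ 476.4 -181.    84. ] r 42.6 remaining 0.151 knob 0.604
```

Emit:
carry_out(
  delta_pos=[
    [0, 0, 0],
    [0, 0, 0],
    [0, 0, 0],
    [0, 0, 0],
    [0, 0, 0],
    [0, 0, 0],
    [0, 0, 0],
    [0, 0, 0],
    [0, 0, 0],
  ],
  rotation=[
    [0, 0.1, 0],
    [0, 0.2, 0],
    [0, 0.3, 0],
    [0, 0.4, 0],
    [0, 0.5, 0],
    [0, 0.6, 0],
    [0, 0.6, 0],
    [0, 0.6, 0],
    [0, 0.6, 0],
  ],
)

```text
t: 6.73
ee_pos: [543.3, -218.7, 90.0]
orientation: [-1.569, 0.079, -0.077]
ft_force: [-3.3, 3.9, 11.5]
width: 38.4
```

Run:
```python
from h import *
o=ctrl.get_obs();print(o['ee_pos'],o['orientation'],o['ft_force'],o['moment'],o['width'])
save('wrist','pics/w6.png'); np.savez('pics/w6.npz',p=o['ee_pos'],o=o['orientation'])
a=cv2.imread('pics/w6.png')
cv2.imwrite('pics/w6b.png',cv2.resize(a[75:235,160:370],None,fx=3.7,fy=3.7,interpolation=cv2.INTER_CUBIC))
```

```text
[ 543.33353573 -218.73255261   89.99947112] [-1.56890048  0.07917934 -0.077268  ] [-3.33800791  3.90754742 11.47616394] [0.65603084 0.69082016 0.06123573] 38.362743709363784
```

View pics/w6b.png

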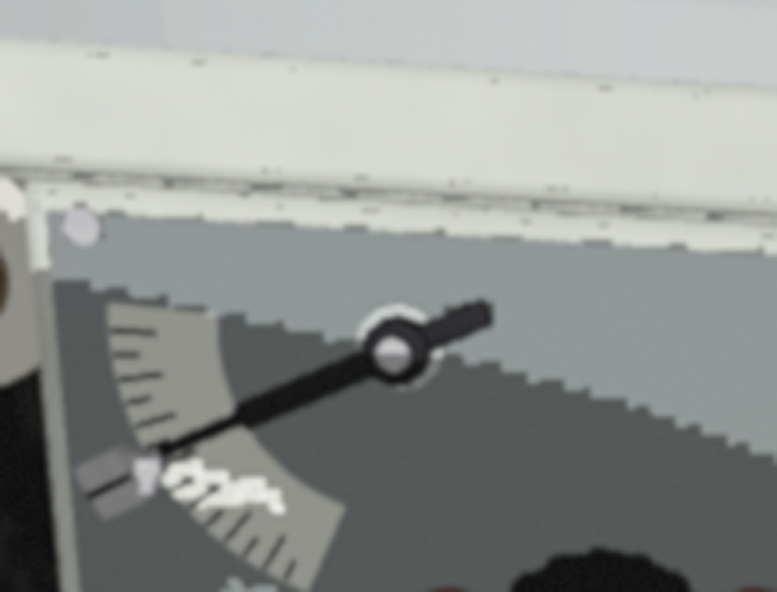

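Run:
```python
from ang import *
run('pics/w6.npz',(160,75,3.7),(396,353),(160,450),[(88,495),(130,476)])
run('pics/w6.npz',(160,75,3.7),(488,312),(160,450),[(88,495),(130,476)])
```

```text
sp [ 516.5 -167.7   83. ] tip [ 476.3 -179.7   83. ] 41.94678498650345
[ 463.5 -185.7   84. ] r 56.0 remaining 0.039 knob 0.155
[ 471.  -183.2   84. ] r 48.1 remaining 0.04 knob 0.158
sp [ 531.7 -162.8   83. ] tip [ 476.3 -179.7   83. ] 57.88596788235555
[ 463.5 -185.7   84. ] r 72.0 remaining 0.029 knob 0.115
[ 471.  -183.2   84. ] r 64.0 remaining 0.029 knob 0.116
```

Emit:
carry_out(
  delta_pos=[
    [0, 0, 0],
    [0, 0, 0],
    [0, 0, 0],
    [0, 0, 0],
    [0, 0, 0],
  ],
  rotation=[
    [0, 0.08, 0],
    [0, 0.15, 0],
    [0, 0.15, 0],
    [0, 0.15, 0],
    [0, 0.15, 0],
  ],
)

```text
t: 7.2
ee_pos: [543.8, -218.0, 89.8]
orientation: [-1.561, 0.196, -0.195]
ft_force: [-3.4, 4.0, 8.7]
width: 38.5
```

Run:
```python
from h import *
o=ctrl.get_obs();print(o['ee_pos'],o['orientation'],o['ft_force'],o['moment'],o['width'])
save('wrist','pics/w7.png'); np.savez('pics/w7.npz',p=o['ee_pos'],o=o['orientation'])
a=cv2.imread('pics/w7.png')
cv2.imwrite('pics/w7b.png',cv2.resize(a[95:235,160:340],None,fx=4,fy=4,interpolation=cv2.INTER_CUBIC))
```

```text
[ 543.79135894 -217.95945938   89.84190664] [-1.560643    0.19618571 -0.19498035] [-3.36989166  3.95189225  8.65613605] [0.82123933 0.47396276 0.2318339 ] 38.50303497012425
```

View pics/w7b.png

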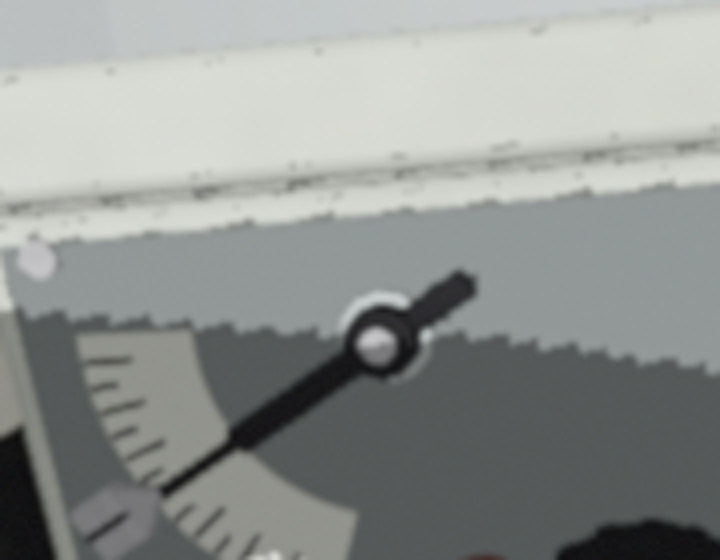

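Run:
```python
from ang import *
run('pics/w7.npz',(160,95,4),(381,342),(163,494),[(93,537),(124,517)])
run('pics/w7.npz',(160,95,4),(465,284),(163,494),[(93,537),(124,517)])
```

```text
sp [ 516.4 -167.5   83. ] tip [ 476.9 -182.    83. ] 42.114365210761584
[ 464.4 -185.7   84. ] r 55.1 remaining -0.014 knob -0.057
[ 470.3 -183.8   84. ] r 48.9 remaining -0.012 knob -0.048
sp [ 530.8 -162.3   83. ] tip [ 476.9 -182.    83. ] 57.41052791545579
[ 464.4 -185.7   84. ] r 70.4 remaining -0.011 knob -0.044
[ 470.3 -183.8   84. ] r 64.2 remaining -0.009 knob -0.036
```

Emit:
carry_out(
  delta_pos=[
    [0, 0, 0],
    [0, 0, 0],
    [0, 0, 0],
    [0, 0, 0],
  ],
  rotation=[
    [0, 0, 0],
    [0, 0, 0],
    [0, 0, 0],
    [0, 0, 0],
  ],
  hand=95,
)

```text
t: 7.58
ee_pos: [544.1, -218.9, 88.8]
orientation: [-1.562, 0.195, -0.196]
ft_force: [0.3, 0.2, 0.3]
width: 55.1
```

Emit:
carry_out(
  delta_pos=[
    [0, -3, 0],
    [0, -6, 0],
    [0, -10, 0],
    [0, -14, 0],
    [0, -17, 0],
    [0, -18, 0],
    [0, -18, 0],
    [0, -18, 0],
  ],
  rotation=[
    [0, 0, 0],
    [0, 0, 0],
    [0, 0, 0],
    [0, 0, 0],
    [0, 0, 0],
    [0, 0, 0],
    [0, 0, 0],
    [0, 0, 0],
  ],
)

```text
t: 8.25
ee_pos: [543.7, -218.7, 268.1]
orientation: [-1.562, 0.196, -0.195]
ft_force: [-0.4, -0.5, -0.3]
width: 55.1
```

Run:
```python
from h import *
o=ctrl.get_obs();print(o['ee_pos'],o['orientation'],o['ft_force'],o['moment'],o['width'],o['qpos'])
save('wrist','pics/w8.png'); np.savez('pics/w8.npz',p=o['ee_pos'],o=o['orientation'])
```

```text
[ 543.70358842 -218.7483719   268.12339735] [-1.56181404  0.19588206 -0.19516731] [-0.38848149 -0.54773104 -0.25752665] [-0.07588016 -0.10749933  0.00243856] 55.13554246482137 [-4.02817075e-01  3.17274439e-01  1.67629821e+00 -6.25857920e-06
  1.14849061e+00 -1.53744255e-01]
```

View pics/w8.png

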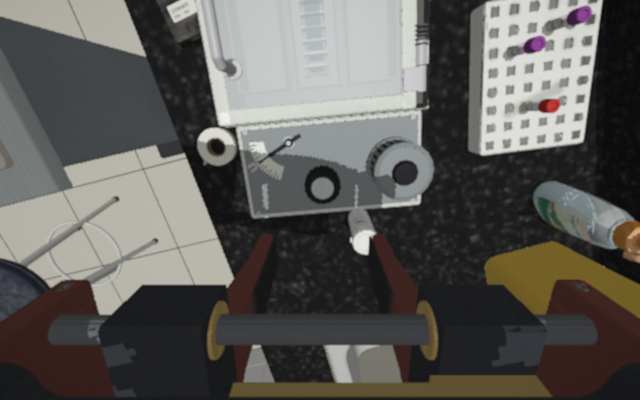

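Emit:
carry_out(
  delta_pos=[
    [-8.9, 0, 14.2],
    [-8.9, 0, 14.2],
    [-8.9, 0, 14.2],
    [-8.9, 0, 14.2],
    [-8.9, 0, 14.2],
    [-8.9, 0, 14.2],
    [-8.9, 0, 14.2],
    [-8.9, 0, 14.2],
  ],
  rotation=[
    [0, -0.09, 0],
    [0, -0.09, 0],
    [0, -0.09, 0],
    [0, -0.09, 0],
    [0, -0.09, 0],
    [0, -0.09, 0],
    [0, -0.09, 0],
    [0, -0.09, 0],
  ],
)

```text
t: 8.97
ee_pos: [492.9, -60.2, 267.9]
orientation: [-1.567, 0.127, -0.124]
ft_force: [-0.4, -0.6, -0.1]
width: 55.1
```

Run:
```python
from h import *
o=ctrl.get_obs();print(o['ee_pos'],o['orientation'],o['ft_force'],o['width'])
save('wrist','pics/w9.png'); np.savez('pics/w9.npz',p=o['ee_pos'],o=o['orientation'])
a=cv2.imread('pics/w8.png')
cv2.imwrite('pics/w8b.png',cv2.resize(a[100:220,220:360],None,fx=5,fy=5,interpolation=cv2.INTER_CUBIC))
```

```text
[492.93282044 -60.18327462 267.8884725 ] [-1.56732037  0.12669264 -0.12432895] [-0.41932746 -0.59868048 -0.09166538] 55.13392922702485
```

View pics/w9.png

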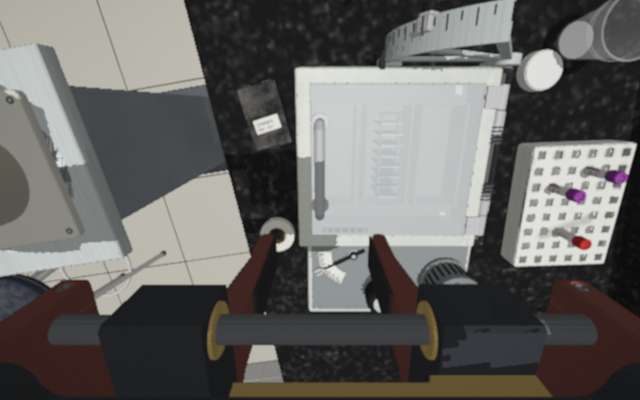

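View pics/w8b.png

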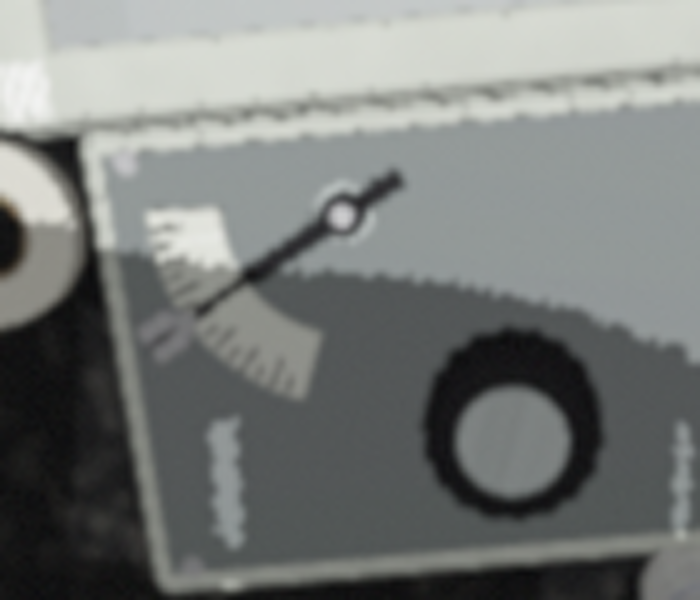

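Damper: pointer tip in line with the clamp after release. w9 shows the handle from (320,120) to (320,212) and index clamp near (427,22). I'll zoom in.

Run:
```python
import cv2
a=cv2.imread('pics/w9.png')
cv2.imwrite('pics/w9b.png',cv2.resize(a[0:80,370:530],None,fx=5,fy=5,interpolation=cv2.INTER_CUBIC))
cv2.imwrite('pics/w9c.png',cv2.resize(a[95:235,270:370],None,fx=4,fy=4,interpolation=cv2.INTER_CUBIC))
a=cv2.imread('pics/scene0.png')
cv2.imwrite('pics/s0q.png',cv2.resize(a[160:230,230:290],None,fx=8,fy=8,interpolation=cv2.INTER_CUBIC))
```

```text
(no output)
```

View pics/w9b.png

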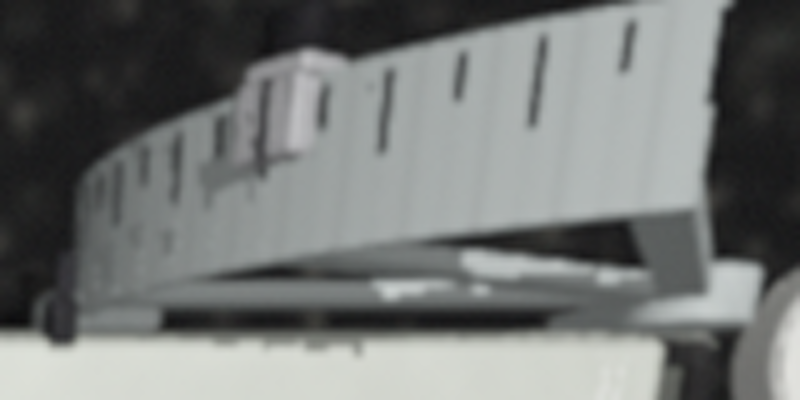

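View pics/w9c.png

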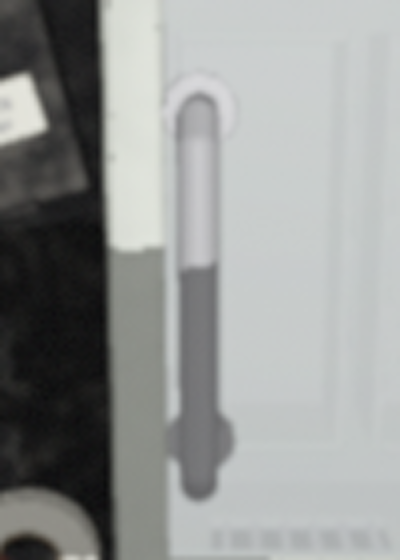

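View pics/s0q.png

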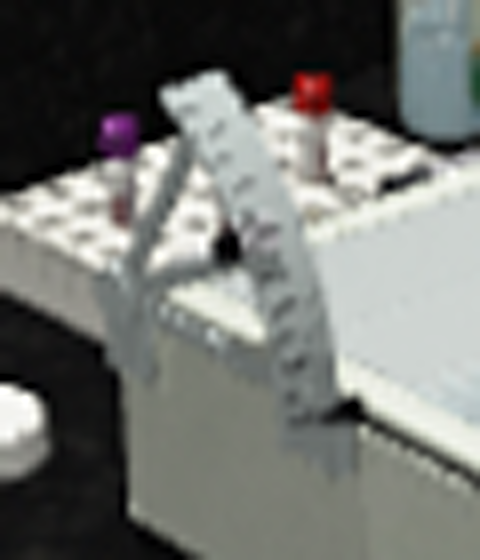

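Run:
```python
from h import *
W=wc('pics/w9.npz');C=cam('scene')
yaw=-0.158;ex=np.array([np.cos(yaw),np.sin(yaw),0]);ey=np.array([-np.sin(yaw),np.cos(yaw),0])
h=lambda x,y:(270+x/4,95+y/4); t=lambda x,y:(370+x/5,y/5)
A=onz(W,*h(199,485),153);B=onz(W,*h(199,100),153);M=(A+B)/2
print('handle',A.round(1),B.round(1),np.linalg.norm(A-B),'mid',M.round(1),'yaw',np.arctan2(-(B-A)[0],(B-A)[1]))
hx=M@ex+186; print('hinge lx',hx)
def cyl(Cm,u,v,r):
    p,d=ray(Cm,u,v); a=np.array([p@ex-hx,p[2]-106]);b=np.array([d@ex,d[2]])
    k=np.roots([b@b,2*a@b,a@a-r*r]); return [p+d*s for s in k]
for q in((263,165),(262,150),(265,90)):
    for r in (120,124):
        for X in cyl(W,*t(*q),r):
            print(q,r,'ly',round(X@ey-M@ey,1),'z',X[2].round(1),'ang',np.arctan2(X[2]-106,hx-X@ex).round(3))
for q in((62,330),(62,280)):
    for X in cyl(W,*t(*q),124): print('ptr',q,'ly',round(X@ey-M@ey,1),'z',X[2].round(1),'ang',np.arctan2(X[2]-106,hx-X@ex).round(3))
c=lambda x,y:(230+x/8,160+y/8)
for q in((262,242),(275,240),(262,250)):
    for X in cyl(C,*c(*q),124): print('scene',q,'ly',round(X@ey-M@ey,1),'z',X[2].round(1),'ang',np.arctan2(X[2]-106,hx-X@ex).round(3))
o=ctrl.get_obs();R=Rn.from_rotvec(o['orientation']).as_matrix()
print('move',R.T@(M-o['ee_pos']))
```

```text
handle [487.2 -80.7 153. ] [502.1  10.6 153. ] 92.51339628533937 mid [494.7 -35.  153. ] yaw -0.1620997173514973
hinge lx 680.0120153879849
(263, 165) 120 ly 147.5 z -1.1 ang -1.102
(263, 165) 120 ly 113.2 z 165.7 ang 0.521
(263, 165) 124 ly 148.5 z -6.3 ang -1.132
(263, 165) 124 ly 112.1 z 170.9 ang 0.551
(262, 150) 120 ly 150.8 z -0.7 ang -1.095
(262, 150) 120 ly 115.4 z 165.3 ang 0.516
(262, 150) 124 ly 151.9 z -5.9 ang -1.126
(262, 150) 124 ly 114.3 z 170.5 ang 0.547
(265, 90) 120 ly 164.3 z -0.3 ang -1.089
(265, 90) 120 ly 123.8 z 164.8 ang 0.512
(265, 90) 124 ly 165.6 z -5.6 ang -1.12
(265, 90) 124 ly 122.5 z 170.1 ang 0.543
ptr (62, 330) ly 101.6 z 59.1 ang -0.388
ptr (62, 330) ly 95.8 z 108.9 ang 0.023
ptr (62, 280) ly 111.6 z 62.0 ang -0.362
ptr (62, 280) ly 105.3 z 106.1 ang 0.001
scene (262, 242) ly -44.8 z 40.8 ang -2.588
scene (262, 242) ly 119.6 z 167.6 ang 0.52
scene (275, 240) ly -51.2 z 39.9 ang -2.579
scene (275, 240) ly 114.5 z 166.8 ang 0.513
scene (262, 250) ly -43.4 z 38.2 ang -2.563
scene (262, 250) ly 120.7 z 165.4 ang 0.5
move [ -2.32181387 115.08379881  25.32761582]
```

Emit:
carry_out(
  delta_pos=[
    [-0.2, 2, 2.5],
    [-0.2, 5, 2.5],
    [-0.2, 8, 2.5],
    [-0.2, 11, 2.5],
    [-0.2, 13.5, 2.5],
    [-0.2, 13.5, 2.5],
    [-0.2, 13.5, 2.5],
  ],
  rotation=[
    [0, 0, 0],
    [0, 0, 0],
    [0, 0, 0],
    [0, 0, 0],
    [0, 0, 0],
    [0, 0, 0],
    [0, 0, 0],
  ],
)

```text
t: 9.6
ee_pos: [494.2, -35.2, 132.8]
orientation: [-1.567, 0.129, -0.123]
ft_force: [0.1, 0.6, 1.1]
width: 54.9
```

Run:
```python
from h import *
o=ctrl.get_obs();print(o['ee_pos'],o['orientation'],o['ft_force'],o['width'])
save('wrist','pics/w10.png'); np.savez('pics/w10.npz',p=o['ee_pos'],o=o['orientation'])
```

```text
[494.21884153 -35.17029862 132.84726864] [-1.56710735  0.12870513 -0.12341605] [0.07373795 0.55916887 1.06141918] 54.85386485875322
```

View pics/w10.png

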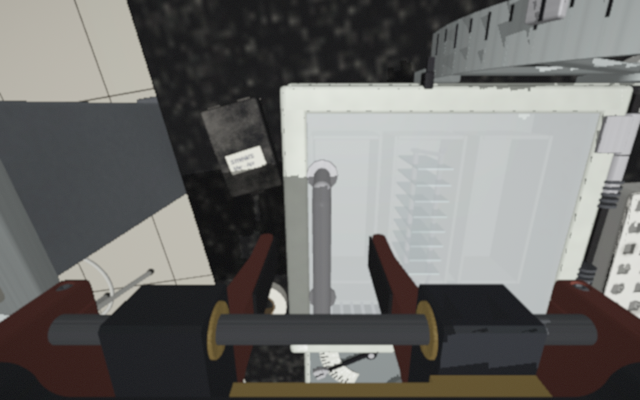

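Handle is centred between the fingers (col ~320). I'll close, then lift along the arc to 0.40 rad.

Emit:
carry_out(
  delta_pos=[
    [0, 0, 0],
    [0, 0, 0],
    [0, 0, 0],
    [0, 0, 0],
    [0, 0, 0],
    [0, 0, 0],
    [0, 0, 0],
  ],
  rotation=[
    [0, 0, 0],
    [0, 0, 0],
    [0, 0, 0],
    [0, 0, 0],
    [0, 0, 0],
    [0, 0, 0],
    [0, 0, 0],
  ],
  hand=255,
)

```text
t: 10.23
ee_pos: [494.9, -34.2, 134.1]
orientation: [-1.567, 0.125, -0.125]
ft_force: [0.0, 0.8, 0.5]
width: 11.8
```

Emit:
carry_out(
  delta_pos=[
    [0.25, -0.92, 0],
    [0.55, -1.83, 0],
    [0.9, -2.73, 0],
    [1.28, -3.6, 0],
    [1.72, -4.46, 0],
    [2.19, -5.29, 0],
    [2.71, -6.1, 0],
    [3.26, -6.88, 0],
    [3.26, -6.88, 0],
    [3.26, -6.88, 0],
  ],
  rotation=[
    [0, 0, 0],
    [0, 0, 0],
    [0, 0, 0],
    [0, 0, 0],
    [0, 0, 0],
    [0, 0, 0],
    [0, 0, 0],
    [0, 0, 0],
    [0, 0, 0],
    [0, 0, 0],
  ],
)

```text
t: 11.07
ee_pos: [524.8, -39.2, 203.4]
orientation: [-1.567, 0.129, -0.121]
ft_force: [-11.1, 1.6, 1.1]
width: 9.2
```

Run:
```python
from h import *
o=ctrl.get_obs();print(o['ee_pos'],o['orientation'],o['ft_force'],o['moment'],o['width'])
save('wrist','pics/w11.png'); np.savez('pics/w11.npz',p=o['ee_pos'],o=o['orientation'])
save('scene','pics/s11.png')
a=cv2.imread('pics/s11.png')
cv2.imwrite('pics/s11b.png',cv2.resize(a[140:240,220:360],None,fx=5,fy=5,interpolation=cv2.INTER_CUBIC))
```

```text
[524.81837242 -39.16437273 203.40794694] [-1.56689271  0.12886743 -0.12089642] [-11.09962467   1.58166216   1.10900795] [0.2799789  1.79357878 0.02148496] 9.16202018094938
```

View pics/w11.png

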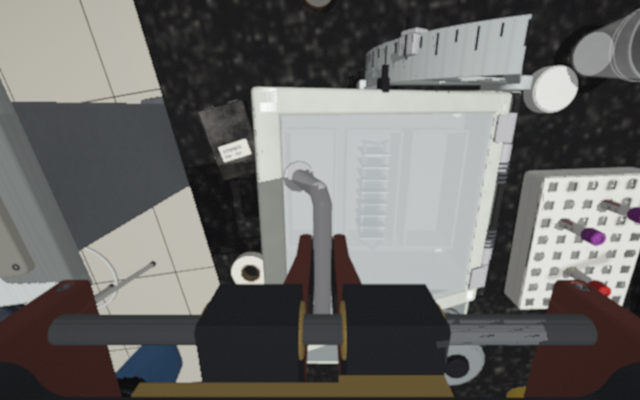

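View pics/s11b.png

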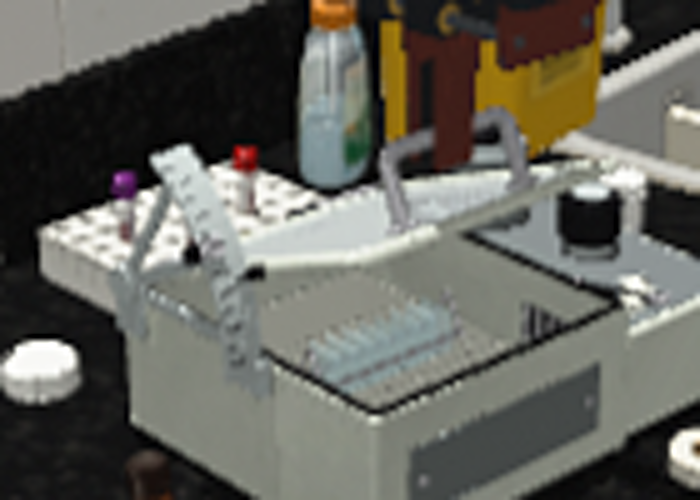

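Run:
```python
import cv2
a=cv2.imread('pics/w11.png')
cv2.imwrite('pics/w11b.png',cv2.resize(a[10:110,350:470],None,fx=6,fy=6,interpolation=cv2.INTER_CUBIC))
a=cv2.imread('pics/s11.png')
cv2.imwrite('pics/s11c.png',cv2.resize(a[165:225,240:290],None,fx=10,fy=10,interpolation=cv2.INTER_CUBIC))
```

```text
(no output)
```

View pics/w11b.png

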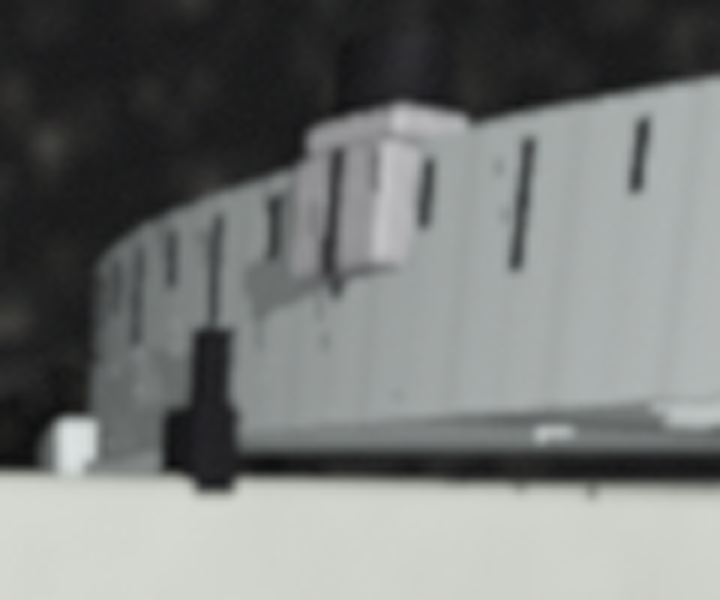

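View pics/s11c.png

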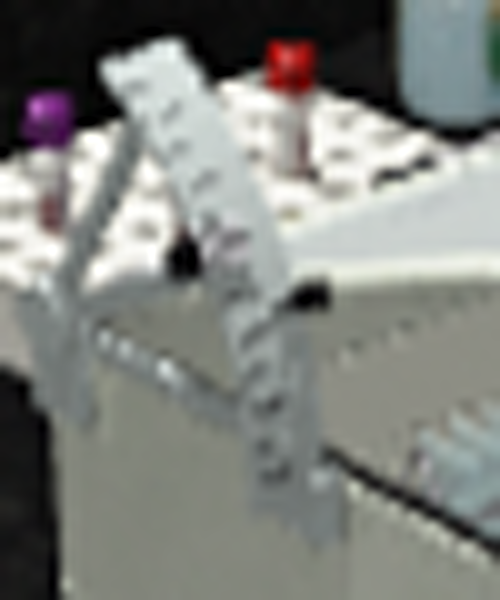

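```bash
cat > q.py <<'E'
from h import *
yaw=-0.158;ex=np.array([np.cos(yaw),np.sin(yaw),0]);ey=np.array([-np.sin(yaw),np.cos(yaw),0])
hx=680.0
def cyl(Cm,u,v,r,hx=hx):
    p,d=ray(Cm,u,v); a=np.array([p@ex-hx,p[2]-106]);b=np.array([d@ex,d[2]])
    k=np.roots([b@b,2*a@b,a@a-r*r]); 
    if np.iscomplexobj(k): return None
    X=[p+d*s for s in k]; X=max(X,key=lambda x:x[2]); return np.arctan2(X[2]-106,hx-X@ex).round(3),(X@ey+43).round(1),X[2].round(1)
E
python3 - <<'E'
from q import *
W=wc('pics/w11.npz');C=cam('scene')
t=lambda x,y:(350+x/6,10+y/6)
for n,q,r in(('ptr tip',(212,330),124),('ptr mid',(213,400),124),('clamp line in',(333,270),124),('clamp out',(337,150),124),('long',(516,265),120),('short',(425,220),120),('short',(270,255),120),('long',(213,315),120),('long',(137,335),120),('short',(172,280),120),('short',(635,190),120),('dangling',(335,290),120)):
    print(n,cyl(W,*t(*q),r))
c=lambda x,y:(240+x/10,165+y/10)
for n,q,r in(('ptr tip',(275,305),124),('ptr base',(320,295),124),('clamp',(235,230),124)):
    print('S',n,cyl(C,*c(*q),r))
E
```

```text
ptr tip (np.float64(0.396), np.float64(195.9), np.float64(153.9))
ptr mid (np.float64(0.404), np.float64(188.7), np.float64(154.8))
clamp line in (np.float64(0.547), np.float64(199.3), np.float64(170.5))
clamp out (np.float64(0.542), np.float64(210.1), np.float64(169.9))
long (np.float64(0.696), np.float64(197.9), np.float64(182.9))
short (np.float64(0.609), np.float64(203.1), np.float64(174.6))
short (np.float64(0.43), np.float64(202.9), np.float64(156.0))
long (np.float64(0.344), np.float64(198.3), np.float64(146.5))
long (np.float64(0.168), np.float64(198.6), np.float64(126.1))
short (np.float64(0.256), np.float64(203.3), np.float64(136.4))
short (np.float64(0.784), np.float64(202.7), np.float64(190.7))
dangling (np.float64(0.518), np.float64(198.2), np.float64(165.4))
S ptr tip (np.float64(0.378), np.float64(196.4), np.float64(151.8))
S ptr base (np.float64(0.364), np.float64(181.5), np.float64(150.2))
S clamp (np.float64(0.559), np.float64(201.2), np.float64(171.8))
```

Emit:
carry_out(
  delta_pos=[
    [0.4, -0.5, 0],
    [0.8, -1.0, 0],
    [1.2, -1.5, 0],
    [1.55, -1.9, 0],
    [1.55, -1.9, 0],
    [1.55, -1.9, 0],
    [1.55, -1.9, 0],
  ],
  rotation=[
    [0, 0, 0],
    [0, 0, 0],
    [0, 0, 0],
    [0, 0, 0],
    [0, 0, 0],
    [0, 0, 0],
    [0, 0, 0],
  ],
)

```text
t: 11.75
ee_pos: [539.8, -41.5, 222.2]
orientation: [-1.567, 0.129, -0.12]
ft_force: [-11.9, 2.5, 2.8]
width: 9.3
```

Run:
```python
from h import *
o=ctrl.get_obs();print(o['ee_pos'],o['orientation'],o['ft_force'],o['moment'],o['width'])
save('wrist','pics/w12.png'); np.savez('pics/w12.npz',p=o['ee_pos'],o=o['orientation'])
a=cv2.imread('pics/w12.png')
cv2.imwrite('pics/w12b.png',cv2.resize(a[10:120,330:450],None,fx=5.4,fy=5.4,interpolation=cv2.INTER_CUBIC))
```

```text
[539.75625991 -41.54921575 222.2125289 ] [-1.56683137  0.12937113 -0.12036182] [-11.91541315   2.54747893   2.83546718] [0.33906764 2.01428544 0.01131836] 9.290257163334292
```

View pics/w12b.png

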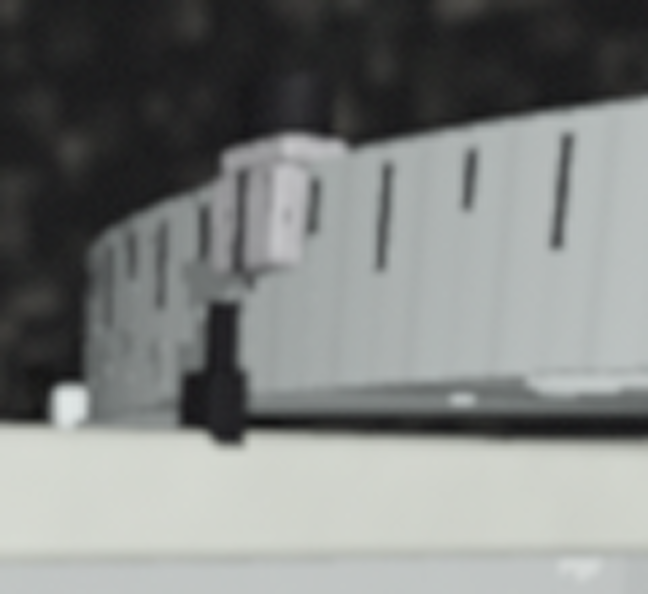

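Run:
```python
from q import *
W=wc('pics/w12.npz')
t=lambda x,y:(330+x/5.4,10+y/5.4)
for n,q,r in(('ptr tip',(222,303),124),('ptr mid',(222,370),124),('clamp line in',(239,270),124),('clamp out',(240,175),124),('long',(380,265),120),('long',(557,247),120),('long',(159,305),120)):
    print(n,cyl(W,*t(*q),r))
```

```text
ptr tip (np.float64(0.518), np.float64(195.8), np.float64(167.4))
ptr mid (np.float64(0.523), np.float64(188.1), np.float64(167.9))
clamp line in (np.float64(0.542), np.float64(199.2), np.float64(169.9))
clamp out (np.float64(0.537), np.float64(209.7), np.float64(169.4))
long (np.float64(0.695), np.float64(198.0), np.float64(182.8))
long (np.float64(0.872), np.float64(197.7), np.float64(197.9))
long (np.float64(0.339), np.float64(198.1), np.float64(145.9))
```

Emit:
carry_out(
  delta_pos=[
    [0.15, -0.15, 0],
    [0.3, -0.3, 0],
    [0.3, -0.3, 0],
    [0.3, -0.3, 0],
    [0.3, -0.3, 0],
    [0.3, -0.3, 0],
  ],
  rotation=[
    [0, 0, 0],
    [0, 0, 0],
    [0, 0, 0],
    [0, 0, 0],
    [0, 0, 0],
    [0, 0, 0],
  ],
)

```text
t: 12.3
ee_pos: [542.5, -42.0, 225.2]
orientation: [-1.567, 0.13, -0.12]
ft_force: [-12.4, 2.3, 4.3]
width: 9.2
```

Run:
```python
from h import *
o=ctrl.get_obs();print(o['ee_pos'],o['orientation'],o['ft_force'],o['moment'],o['width'])
save('wrist','pics/w13.png'); np.savez('pics/w13.npz',p=o['ee_pos'],o=o['orientation'])
save('scene','pics/s13.png')
a=cv2.imread('pics/w13.png')
cv2.imwrite('pics/w13b.png',cv2.resize(a[10:110,330:430],None,fx=5.9,fy=5.9,interpolation=cv2.INTER_CUBIC))
a=cv2.imread('pics/s13.png')
cv2.imwrite('pics/s13b.png',cv2.resize(a[140:260,220:380],None,fx=5,fy=5,interpolation=cv2.INTER_CUBIC))
```

```text
[542.46625276 -42.00674468 225.1560419 ] [-1.56682904  0.1297988  -0.1199453 ] [-12.44108179   2.26117908   4.28108054] [0.34761397 2.2163725  0.03422254] 9.17602376997914
```

View pics/w13b.png

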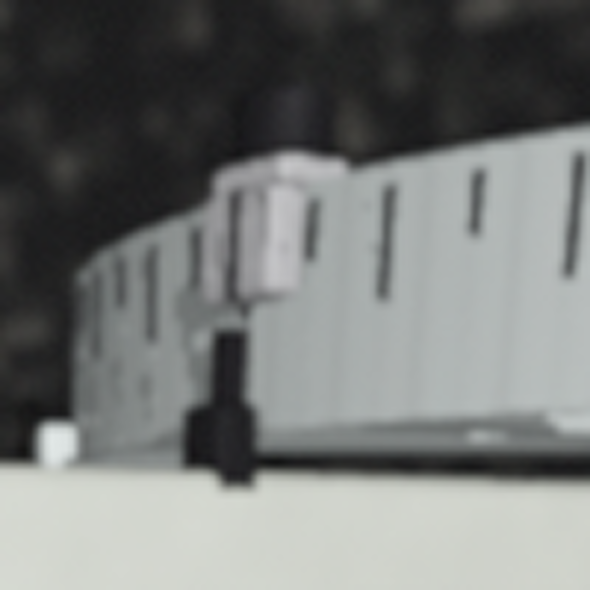

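View pics/s13b.png

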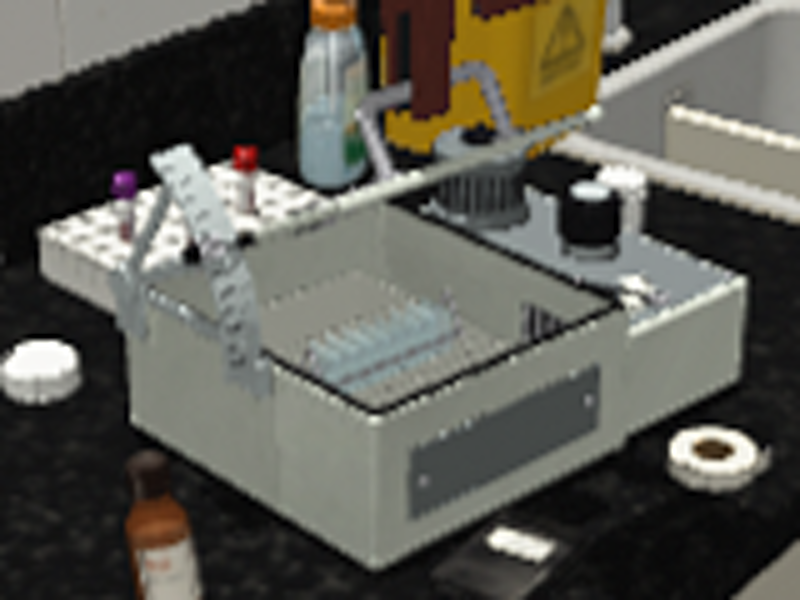

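View pics/w13.png

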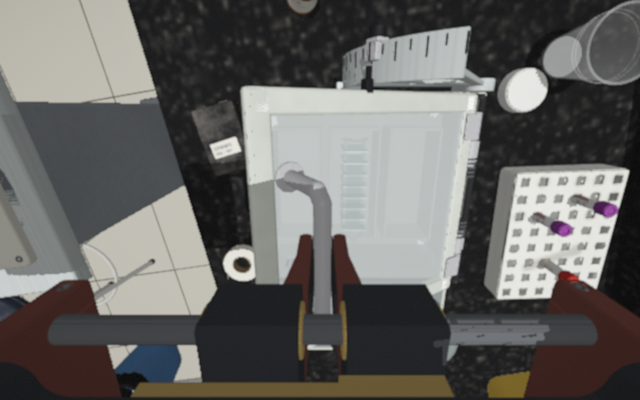

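Run:
```python
from q import *
W=wc('pics/w13.npz')
t=lambda x,y:(330+x/5.9,10+y/5.9)
for n,q,r in(('ptr tip',(230,330),124),('ptr mid',(229,380),124),('clamp line in',(235,300),124),('clamp out',(237,195),124),('long',(382,297),120)):
    print(n,cyl(W,*t(*q),r))
```

```text
ptr tip (np.float64(0.54), np.float64(196.0), np.float64(169.7))
ptr mid (np.float64(0.541), np.float64(190.7), np.float64(169.9))
clamp line in (np.float64(0.545), np.float64(199.0), np.float64(170.3))
clamp out (np.float64(0.541), np.float64(209.7), np.float64(169.9))
long (np.float64(0.694), np.float64(197.7), np.float64(182.8))
```

Emit:
carry_out(
  delta_pos=[
    [0, 0, 0],
    [0, 0, 0],
    [0, 0, 0],
    [0, 0, 0],
    [0, 0, 0],
    [0, 0, 0],
  ],
  rotation=[
    [0, 0, 0],
    [0, 0, 0],
    [0, 0, 0],
    [0, 0, 0],
    [0, 0, 0],
    [0, 0, 0],
  ],
)

```text
t: 12.9
ee_pos: [542.5, -42.0, 225.2]
orientation: [-1.567, 0.13, -0.12]
ft_force: [-12.3, 2.1, 3.7]
width: 9.1
```

Run:
```python
from h import *
o=ctrl.get_obs();print(o['ee_pos'],o['ft_force'],o['width'])
save('side','pics/e.png');a=cv2.imread('pics/e.png');cv2.imwrite('pics/eb.png',cv2.resize(a[145:330,240:420],None,fx=3.2,fy=3.2,interpolation=cv2.INTER_CUBIC))
save('wrist','pics/w14.png')
print(abs(cv2.imread('pics/w14.png')[10:110,330:430].astype(int)-cv2.imread('pics/w13.png')[10:110,330:430]).mean())
```

```text
[542.46846571 -41.99496774 225.18199938] [-12.2740906    2.05935331   3.72285486] 9.066705534199105
0.6367333333333334
```

View pics/eb.png

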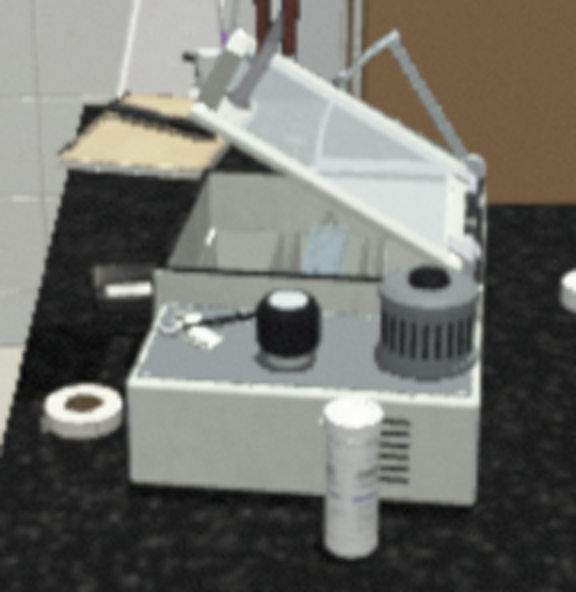

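The pose is steady, the lid is up at the index, the damper pointer meets its clamp and nothing around the box has moved. I'm handing it in.

```bash
python3 -c "
from workcell import ctrl
print(ctrl.close_job())"
```

```text
the job is handed in; nothing more can be done
None
```

The damper is set and the lid is held up at its index. I handed the job in at about 13 s, with the gripper still holding the handle.

- **Damper:** With the lid shut, I turned the knob clockwise in steps (about 2.15 rad at the tool). The last measurement, just before I released the knob, put the pointer about 0.01 rad (0.5 mm) past the clamp line. After release, the picture still showed it in line.
- **Lid:** I raised it by the handle to about 0.54 rad. The pointer was within about 0.004 rad (0.5 mm) of the index line in the wrist camera, and the pose and force did not change over a further 0.5 s hold.
- **Disagreement:** The scene camera is coarser. Partway up, it showed 0.18 rad still to go where the wrist camera showed 0.15. I followed the wrist camera, because its tick readings matched the 5° scale to about 0.01 rad.
- **Forces and surroundings:** The largest contact force I read was about 14 N. In the last pictures, the clamps, bottle, slide case, vial and tape were where they started.

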